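# Lift a stack of slotted plates out of their nest on a T-key and hang it on the rack

## Task

Take the T-key from its stand, thread its foot down through the slots of all three stacked plates and feel for the hidden off-centre pilot hole under them until the key drops fully in, then give it about a quarter turn and lift the whole stack out of the nest. Hang the loaded key by its collar in the rack's fork, all three plates still on it, and let go. Work gently (at most about 20 N on nest or plates) and leave the mug, tape measure and bearing where they are.

Things in the scene. Friction and masses are not known exactly. Their poses are not given: they have to be found in the camera images.
- key: T-key, 120 g, upright; origin at the centre of its tip's end, z up, x along its foot bar; half-turn symmetric. From the tip: steel pilot 8 mm across, nose tapered to 6 (z 0-12 mm); foot bar 36 (x) x 12 (y) mm (z 12-18); shank 10 mm across (z 18-72); round collar 28 mm across (z 72-78); flat black handle 36 (x) x 20 (y) mm (z 78-122), to be gripped across its 20 mm.
- key_collar (a point): on the key's axis at the underside of its collar, 72 mm above the tip; axes as the key.
- key_stand: fixed wooden block 70 x 60 x 32 mm holding the key; origin at the centre of its underside. The foot bar lies in a slot 39 x 15 mm, 14 mm deep, the pilot in a hole 11 mm across below, tip 6 mm above the table. Draw the key straight up at least 30 mm. Stand and rack may be on either side of the nest.
- nest: fixed grey open-topped box, 98 (x) x 72 (y) x 44 mm high, 6 mm walls, a screwed foot at each x end; origin at the centre of its underside, z up. The plates lie stacked in it on two ledges at its x ends (25 mm above the table), slots along its x, with up to 7 mm of play all round, so the key can push the stack sideways.
- nest_insert_top (a point): nest's centre, 16 mm above the table, on a flat steel insert under the plates, sprung (4 N/mm, 4 mm down). Its one pilot hole (11 mm across, through) is 5.5 mm from this point, direction unknown: feel for it. On the flat face the key stops with its tip at 16 mm and cannot turn. In the hole it sinks until the bar rests on the insert, tip 4 mm above the table, bar 3 mm below the plates, free to turn.
- plate_1: slotted aluminium plate, 72 x 46 x 8 mm, about 50 g, with a through slot 40 x 16 mm at its centre; origin at the centre of its underside; x along its 72 mm side and along the slot, y across, z up (a half turn about z looks the same). Bottom of the stack, underside 25 mm above the table.
- plate_2: slotted aluminium plate, 72 x 46 x 8 mm, about 50 g, with a through slot 40 x 16 mm at its centre; origin at the centre of its underside; x along its 72 mm side and along the slot, y across, z up (a half turn about z looks the same). Middle of the stack, underside 33 mm above the table; about 1 mm out of line with the others.
- plate_3: slotted aluminium plate, 72 x 46 x 8 mm, about 50 g, with a through slot 40 x 16 mm at its centre; origin at the centre of its underside; x along its 72 mm side and along the slot, y across, z up (a half turn about z looks the same). Top of the stack, underside 41 mm above the table; stands 5 mm above the nest's walls.
- rack: fixed steel rack, origin on the table under the hanging point. A level fork (two arms 10 mm wide, 8 thick, gap 16 mm, top 105 mm above the table) opens to -x, from 26 mm in front of the origin to a column 65 mm behind it; 3 mm knobs on the arm ends. Base 8 mm high, x -40 to +90 mm, 80 mm wide. Enter along +x, shank between the arms, collar 5 mm or more above them; lower.
- rack_fork (a point): the hanging point: centre of the fork gap at the height of the arms' top, 105 mm above the table; axes as the rack.
- mug: blue mug, 88 mm high, bystander; origin at the centre of its underside.
- tape_measure: tape measure, 41 x 94 x 71 mm, bystander; origin at the centre of its underside.
- bearing: ball bearing, 52 mm across, 15 mm high, bystander lying flat; origin at the centre of its underside.
Not all that is in view belongs to the job. Leave any pink, purple or yellow look-alike of the plate_3 alone.

How it is judged:
By the outcome, as a careful person would: the job done as asked, in the order asked, and still so for the second after the job is handed in, with the robot touching nothing.
It also fails if it takes over 64 s, if anything falls off the work surface, if the arm or the gripper's body presses on something with over 40 N, if the wrist force passes 120 N, or if a joint passes its speed limit or range.

## Robot

A 6-joint arm with a two-finger parallel gripper is mounted at the origin on a cart in front of the work surface, level with it; the furniture and walls round the work are solid. World frame = base frame: x ahead of the robot, y to its left, z up, the work surface at z = 0. Lengths are in m, angles in rad, forces in N, time in s.
With the tool pointing down it reaches from about 0.35 to 0.975 m from the base axis. Payload 4.9 kg.
Tool frame: the origin (TCP) lies midway between the tips of the shut fingers; the grasp point (between the pads) lies 19 mm behind it; z points along the fingers, y is the line along which they close (so a half turn about z gives the same grasp; the last joint's range is limited). The gripper opens to 85 mm and grips with 20 to 120 N. Pads are 22 mm wide; open, the fingers measure 114 mm over their backs; the gripper's body (76 mm by 85 mm) begins 54 mm behind the grasp point. The pads swing forward as they close: fully open they stand 13 mm farther back than shut.
Start: joints at [1.159, 0.053, 1.613, -0, 1.476, -0.119], TCP at [0.18, 0.598, 0.231] pointing down, gripper open.
Joint ranges: [-3.01, 3.01], [-1.01, 2.22], [0.06, 2.58], [-1.02, 4.17], [0.09, 2.62], [-3.14, 3.14]. Speed limits (rad/s): [2.57, 2.57, 3.14, 3.14, 3.14, 3.14].

## Interface

Orientations are given as a unit quaternion [w, x, y, z].
In Python, from cell import * gives the robot as it stands.
- The arm moves only by the tool move_arm, never from a script. Its argument "deltas" is a list of rows, each an object with "fingers": the closure, from -1 (fully open) to 1 (shut), so that 0 is half open; "dp": the shift along the tool's x, y, z in cm, a list of three; "delta_rot": the turn, a rotation vector about the tool's x, y, z in degrees, a list of three. A call has 1 to 20 rows; each row shifts and turns the commanded pose from where the row before left it, along the tool's axes as they then stand; what a row does not reach is not made up. A row lasts 1/12 s, in which the tool goes at most 41.7 mm and 7.16 degrees, less where a joint would pass 70% of its speed; a pose out of reach is approached as far as the arm can. A call is refused whole if a number of a shift passes 4.17 or a number of a turn 7.16, either way. A call with a gripper value outside its range is refused whole. The fingers move at their own pace and stop on an object; "newtons" is the grip in N (left out, the last holds). Time passes only in rows, so rows that do not move let the fingers close. It gives the time, the measured TCP pose, the force, the opening and the grip force at its end, in the units of the state.
- read_state(): the state, without advancing time (a new reading comes with each control period).
- read_camera(name): name is "scene" or "top"; returns a dict with "img" (420x560x3 uint8, red, green, blue), "K" (3x3 intrinsics, pixels), "k1" (the pictures are not rectified: a ray, as slopes to the right and down, at radius r is drawn at 1 + k1 r^2 times it, then the intrinsics apply), "R" (3x3) and "t" (3): a world point X has camera coordinates R X + t. Camera axes: x right, y down, z forward; pixel columns grow to the right and rows downward; lengths in m; the calibration is good to about 2 mm. A picture is of the moment at which its call begins. There is no depth.
- finish_job(): hands the job in; it is judged then, once.
Trained networks look in a picture, given as the dict that the camera call returned (one of the last four; its "shot" number tells which), for a name from the list of things; names that differ only in an ending like _2 or _b are one class to them, and where a whole thing is asked for, a point or a joint stands for the part that bears it (a point fixed in the world has none). Each returns a list of dicts, best first, with "conf" (0 to 1); they miss things now and then, are a little off and sometimes report something else, mostly with a low value. They report only what shows in the picture. A call takes as long as a camera call. They do not tell look-alikes from the thing itself.
- look_for(thing, picture): "centre" ([x, y, z] in m, in world coordinates, good to about 4 mm: the middle of the surface that is visible of it).
- silhouettes(thing, picture): "mask" (420x560 bool, what is visible of it).
- place_of(thing, picture): "centre" ([x, y, z] in m, in world coordinates, good to about 4 mm: a listed point, or the origin of a listed thing).
The state is a dict: "time": time; "joint_pos": joint angles; "qd": joint speeds; "joint_efforts": joint torques, N m; "ee_pos": TCP position; "tool_rot": TCP orientation; "force": force on the tool from outside, world axes, zero at the start; "torque": the same for the moment, N m; "gripper_width": opening from 0.0 (shut) to 1.0 (fully open); "grip_force": force on a finger pad.
Only numpy, scipy, OpenCV 4.12 (cv2) and the standard library are available. Lean on these libraries where they do the work, as an engineer would, in place of code of your own. Each camera call takes 0.05 s, during which the arm holds its last target. There are 200 camera calls.

## Working session

There is one attempt and no reset: what is moved stays moved. The work goes in short steps, Python scripts to look and compute and a tool call to move; the robot and the scene stay as the last step left them, time stands still between calls to the robot, and variables do not carry over. Pictures are saved under pics/ and viewed, at most 10 in all, crops included, and the job is handed in when it is done.

Besides the shell and the picture viewer there is one more tool, called after "Call:" by a JSON object that holds its "op" and its "data", one argument or row to a line. move_arm: Moves the arm, as the interface text tells. Its arguments: {"type":"object","properties":{"deltas":{"type":"array","items":{"type":"object","properties":{"fingers":{"type":"number"},"dp":{"type":"array","items":{"type":"number"}},"delta_rot":{"type":"array","items":{"type":"number"}}}}},"newtons":{"type":"number"}},"required":["deltas"]}

```bash
mkdir -p pics; ls; python3 - <<'E'
from cell import *
import cv2
s=read_state();print(s['time'],s['ee_pos'],s['tool_rot'],s['force'],s['gripper_width'])
for n in("scene","top"):
    p=read_camera(n);cv2.imwrite(f'pics/{n}1.png',p['img'][...,::-1])
    print(n,p['K'].tolist(),p['k1'],p['R'].tolist(),p['t'].tolist())
    for th in("key","key_stand","nest","plate_3","rack","rack_fork","nest_insert_top","mug","tape_measure","bearing"):
        try:
            print(th,[([round(float(v),4) for v in d['centre']],round(d['conf'],2)) for d in place_of(th,p)][:4])
        except Exception as e: print(th,e)
E
```

```text
pics
0.0 [0.18014567 0.59782819 0.23006327] [-2.54905560e-04  1.45880680e-01  9.89301674e-01 -9.79512965e-04] [-0.12452258  0.76691062  0.17584088] 0.9993602197287657
scene [[520.8490532589187, 0.0, 272.754715919774], [0.0, 520.8490532589187, 216.68580884840915], [0.0, 0.0, 1.0]] -0.1493274057322196 [[0.736656745699172, -0.6762116324134838, 0.008641018724493082], [-0.45578243864110396, -0.5058823218944848, -0.7323560916801424], [0.49959904687886836, 0.5355566306034654, -0.6808670118124318]] [-0.42571715893388046, 0.3247443084927838, 0.9908969718113486]
key []
key_stand [([0.5335, 0.2235, 0.0031], 0.8)]
nest [([0.4871, -0.0382, 0.0002], 0.71)]
plate_3 [([0.4918, -0.0395, 0.0409], 0.84), ([0.3893, -0.2795, -0.0011], 0.76), ([0.6306, -0.0856, 0.0022], 0.71), ([0.4885, 0.1052, 0.0012], 0.61)]
rack [([0.5353, -0.2043, 0.004], 0.57)]
rack_fork [([0.5326, -0.2071, 0.1058], 0.68), ([0.4898, -0.0373, 0.0259], 0.49)]
nest_insert_top [([0.4846, -0.0402, 0.0175], 0.88)]
mug [([0.7508, 0.1823, -0.0023], 0.77)]
tape_measure []
bearing [([0.4156, -0.1518, -0.0019], 0.9), ([0.5301, -0.2097, 0.1018],
[... 395 characters left out ...]
2553825843954]
key [([0.5399, 0.2265, 0.0025], 0.53)]
key_stand [([0.5381, 0.2251, 0.0052], 0.64)]
nest [([0.4893, -0.0418, -0.0057], 0.61), ([0.7482, 0.1883, -0.0027], 0.56)]
plate_3 [([0.6273, -0.0843, -0.0003], 0.89), ([0.385, -0.2814, 0.004], 0.77), ([0.4896, -0.0384, 0.0387], 0.75), ([0.4852, 0.1072, -0.0011], 0.59)]
rack [([0.5376, -0.2067, -0.0004], 0.6)]
rack_fork [([0.5316, -0.2064, 0.1085], 0.85)]
nest_insert_top [([0.4872, -0.0377, 0.0179], 0.87), ([0.5297, -0.2043, 0.1069], 0.17)]
mug [([0.7484, 0.1858, -0.0006], 0.78)]
tape_measure [([0.3731, 0.1361, -0.0001], 0.97), ([0.5357, 0.2276, 0.0028], 0.46)]
bearing [([0.5283, -0.2065, 0.1084], 0.65), ([0.4113, -0.1492, -0.0017], 0.47)]
```

View pics/scene1.png

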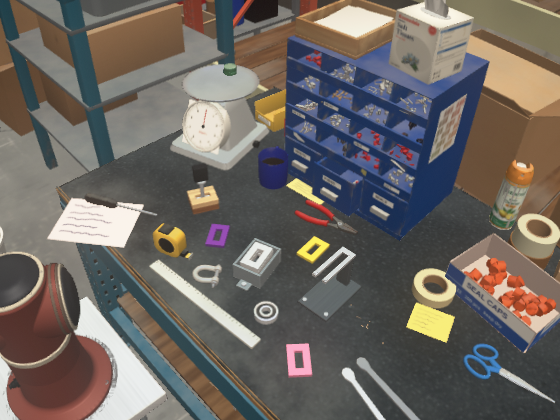

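View pics/top1.png

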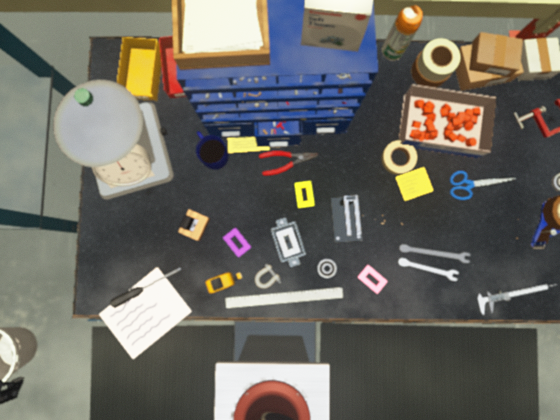

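```bash
cat > h.py <<'E'
from cell import *
import cv2,numpy as np
def proj(p,X):
    X=np.atleast_2d(X)@np.array(p['R']).T+np.array(p['t']); s=X[:,:2]/X[:,2:]
    s=s*(1+p['k1']*(s**2).sum(1,keepdims=True)); K=np.array(p['K'])
    return s*[K[0,0],K[1,1]]+K[:2,2]
def plane(p,xy,z,w=0.08,n=250):
    """metric plan view of plane z: up = +x, left = +y, half-width w"""
    g=np.linspace(w,-w,n); gx,gy=np.meshgrid(g,g,indexing='ij')
    P=np.stack([gx+xy[0],gy+xy[1],np.full_like(gx,z)],-1).reshape(-1,3)
    m=proj(p,P).astype(np.float32).reshape(n,n,2)
    return cv2.remap(p['img'],m[...,0],m[...,1],cv2.INTER_CUBIC)
E
python3 - <<'E'
from h import *
P=[read_camera("top"),read_camera("scene")]
rows=[]
for p in P:
    r=[plane(p,c,z,w) for c,z,w in(((.536,.225),.032,.06),((.489,-.039),.049,.06),((.545,-.206),.105,.09))]
    rows.append(np.hstack(r))
cv2.imwrite('pics/plan.png',np.vstack(rows)[...,::-1])
for p in P:
  for th in("key","key_stand","nest","rack","plate_3"):
    for d in silhouettes(th,p)[:4]:
        m=d['mask'];ys,xs=np.nonzero(m);print(p['shot'],th,round(d['conf'],2),m.sum(),xs.mean().round(1),ys.mean().round(1))
E
```

```text
3 key 0.58 180 187.7 222.9
3 key_stand 0.78 449 195.7 225.3
3 nest 0.72 517 287.4 240.6
3 rack 0.61 1257 345.8 219.0
3 plate_3 0.73 352 236.1 241.9
3 plate_3 0.59 272 372.9 280.5
3 plate_3 0.57 340 287.4 241.5
3 plate_3 0.53 299 303.6 194.0
4 key 0.6 279 200.5 173.8
4 key_stand 0.77 589 202.9 199.8
4 nest 0.72 1106 254.8 267.7
4 rack 0.63 2171 332.5 285.9
4 plate_3 0.96 438 312.6 249.0
4 plate_3 0.91 411 216.9 235.4
4 plate_3 0.8 633 298.1 360.1
4 plate_3 0.57 452 255.5 255.9
```

View pics/plan.png

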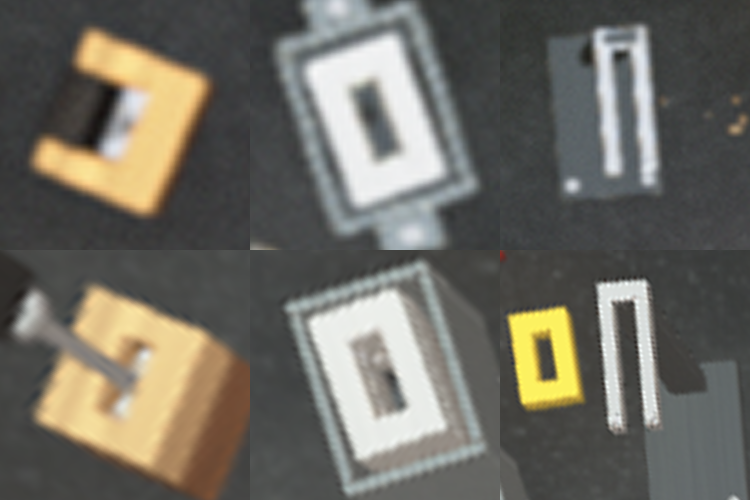

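```bash
python3 - <<'E'
from h import *
P=[read_camera("top"),read_camera("scene")]
n=500
def fit(p,xy,z,w,f,nm):
    im=plane(p,xy,z,w,n).astype(int); m=f(im).astype(np.uint8)
    k,l,s,_=cv2.connectedComponentsWithStats(m); i=1+np.argmax(s[1:,4]); m=(l==i).astype(np.uint8)
    c=cv2.findContours(m,0,1)[0][0]; (u,v),(a,b),th=cv2.minAreaRect(c); q=cv2.boxPoints(((u,v),(a,b),th))
    d=2*w/(n-1); W=np.array([[xy[0]+w-y*d,xy[1]+w-x*d] for x,y in q]); e=[W[1]-W[0],W[2]-W[1]]; L=[np.linalg.norm(t) for t in e]; t=e[int(np.argmax(L))]
    yaw=np.degrees(np.arctan2(t[1],t[0])); yaw=(yaw+90)%180-90
    print(nm,p['shot'],'ctr',W.mean(0).round(4),'size mm',np.round(np.array(L)*1e3,1),'yaw',yaw.round(1))
for p in P:
    fit(p,(.536,.225),.032,.06,lambda i:(i[...,0]-i[...,2]>50)&(i[...,0]>170),'stand')
    fit(p,(.489,-.039),.049,.06,lambda i:(i.min(-1)>185),'plate3')
    fit(p,(.489,-.039),.044,.06,lambda i:(i.min(-1)>85),'nestrim')
    fit(p,(.545,-.206),.105,.09,lambda i:(i.min(-1)>140),'fork')
E
```

```text
stand 5 ctr [0.5368 0.2272] size mm [72.6 63. ] yaw -22.7
plate3 5 ctr [ 0.4911 -0.039 ] size mm [47.5 73.5] yaw 19.6
nestrim 5 ctr [ 0.4897 -0.0401] size mm [ 77.6 135.3] yaw 18.1
fork 5 ctr [ 0.5579 -0.2066] size mm [ 39.7 115.9] yaw 5.0
stand 6 ctr [0.5324 0.2207] size mm [71.7 73.8] yaw 66.9
plate3 6 ctr [ 0.4896 -0.0401] size mm [46.3 73.1] yaw 20.0
nestrim 6 ctr [ 0.4809 -0.0528] size mm [ 91.9 126.8] yaw 17.5
fork 6 ctr [ 0.5599 -0.2081] size mm [ 37.3 106.3] yaw 5.0
```

Call:
{"op": "move_arm", "data": {
  "deltas": [
    {"fingers": 0,"dp": [-3.204,-1.811,0]},
    {"fingers": 0,"dp": [-3.204,-1.811,0]},
    {"fingers": 0,"dp": [-3.204,-1.811,0]},
    {"fingers": 0,"dp": [-3.204,-1.811,0]},
    {"fingers": 0,"dp": [-3.204,-1.811,0]},
    {"fingers": 0,"dp": [-3.204,-1.811,0]},
    {"fingers": 0,"dp": [-3.204,-1.811,0]},
    {"fingers": 0,"dp": [-3.204,-1.811,0]},
    {"fingers": 0,"dp": [-3.204,-1.811,0]},
    {"fingers": 0,"dp": [-3.204,-1.811,0]},
    {"fingers": 0,"dp": [-3.204,-1.811,0]},
    {"fingers": 0,"dp": [-3.204,-1.811,0]},
    {"fingers": 0,"dp": [-3.204,-1.811,0]},
    {"fingers": 0,"dp": [-3.204,-1.811,0]},
    {"fingers": 0,"dp": [0,0,2],"delta_rot": [0,0,6.2]},
    {"fingers": 0},
    {"fingers": 0},
    {"fingers": 0}
  ],
  "newtons": 60
}}

```text
schema error: expected keys fingers, dp, delta_rot
```

```bash
cat >> h.py <<'E'
def yaw(q):
    w,x,y,z=q; return np.degrees(np.arctan2(1-2*(x*x+z*z),2*(x*y-w*z)))   # world yaw of tool y
def st():
    s=read_state(); print('t',round(s['time'],2),'p',np.round(s['ee_pos'],4),'yaw',yaw(s['tool_rot']).round(2),'F',np.round(s['force'],1),'w',round(s['gripper_width'],3),'g',round(s['grip_force'],1)); return s
def d(tgt,s=None):
    """tool-frame shift in cm from present pose to world target"""
    from scipy.spatial.transform import Rotation as R
    s=s or st(); w,x,y,z=s['tool_rot']
    v=R.from_quat([x,y,z,w]).inv().apply(np.array(tgt)-s['ee_pos'])*100; print('tool cm',v.round(2)); return v
def show(name,views):
    """views: (cam,xy,z,w)"""
    P={}
    r=[]
    for c,xy,z,w in views:
        P[c]=P.get(c) or read_camera(c); r.append(plane(P[c],xy,z,w))
    cv2.imwrite(f'pics/{name}.png',np.hstack(r)[...,::-1])
E
python3 -c "
from h import *
d((.536,.2255,.088)); p=read_camera('scene')
from h import *
for z in(.122,):pass
for th in('key','key_collar','key_stand'):
  for p in (p,read_camera('top')):
    print(th,[(np.round(o['centre'],4),round(o['conf'],2)) for o in place_of(th,p)[:2]])
cv2.imwrite('pics/s2.png',cv2.resize(p['img'][130:260,130:290,::-1],(800,650))[:600])
"
```

```text
t 1.8 p [0.1804 0.5984 0.2313] yaw 73.22 F [0.2 0.3 0.4] w 1.0 g 0.0
tool cm [-44.81 -25.44  14.33]
key [(array([0.5355, 0.2304, 0.0053]), 0.84)]
key [(array([ 0.4869, -0.0402, -0.001 ]), 0.48)]
key_collar [(array([0.5353, 0.2286, 0.0799]), 0.52)]
key_collar [(array([0.5362, 0.228 , 0.0819]), 0.59)]
key_stand [(array([0.5343, 0.2246, 0.0038]), 0.97)]
key_stand [(array([0.5379, 0.2286, 0.0024]), 0.94)]
```

Call:
{"op": "move_arm", "data": {
  "deltas": [
    {"fingers": 0,"dp": [-3.2,-1.8,0],"delta_rot": [0,0,0]},
    {"fingers": 0,"dp": [-3.2,-1.8,0],"delta_rot": [0,0,0]},
    {"fingers": 0,"dp": [-3.2,-1.8,0],"delta_rot": [0,0,0]},
    {"fingers": 0,"dp": [-3.2,-1.8,0],"delta_rot": [0,0,0]},
    {"fingers": 0,"dp": [-3.2,-1.8,0],"delta_rot": [0,0,0]},
    {"fingers": 0,"dp": [-3.2,-1.8,0],"delta_rot": [0,0,0]},
    {"fingers": 0,"dp": [-3.2,-1.8,0],"delta_rot": [0,0,0]},
    {"fingers": 0,"dp": [-3.2,-1.8,0],"delta_rot": [0,0,0]},
    {"fingers": 0,"dp": [-3.2,-1.8,0],"delta_rot": [0,0,0]},
    {"fingers": 0,"dp": [-3.2,-1.8,0],"delta_rot": [0,0,0]},
    {"fingers": 0,"dp": [-3.2,-1.8,0],"delta_rot": [0,0,0]},
    {"fingers": 0,"dp": [-3.2,-1.8,0],"delta_rot": [0,0,0]},
    {"fingers": 0,"dp": [-3.2,-1.8,0],"delta_rot": [0,0,0]},
    {"fingers": 0,"dp": [-3.2,-1.8,2],"delta_rot": [0,0,6.2]},
    {"fingers": 0,"dp": [0,0,0],"delta_rot": [0,0,0]},
    {"fingers": 0,"dp": [0,0,0],"delta_rot": [0,0,0]}
  ],
  "newtons": 60
}}

```text
time: 3.63
ee_pos: [0.5367, 0.2263, 0.2098]
tool_rot: [-0.001, 0.201, 0.98, -0.001]
force: [-1.0, 0.3, -0.4]
gripper_width: 0.495
grip_force: 0.0
```

```bash
python3 -c "
from h import *
d((.536,.2270,.088))
"
```

```text
t 3.63 p [0.5367 0.2263 0.2098] yaw 66.86 F [-1.   0.3 -0.4] w 0.495 g 0.0
tool cm [ 0.06  0.06 12.18]
```

```bash
python3 -c "
from h import *
p=read_camera('scene');cv2.imwrite('pics/s2.png',cv2.resize(p['img'][110:250,120:300,::-1],(770,600)))
"
```

```text
(no output)
```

View pics/s2.png

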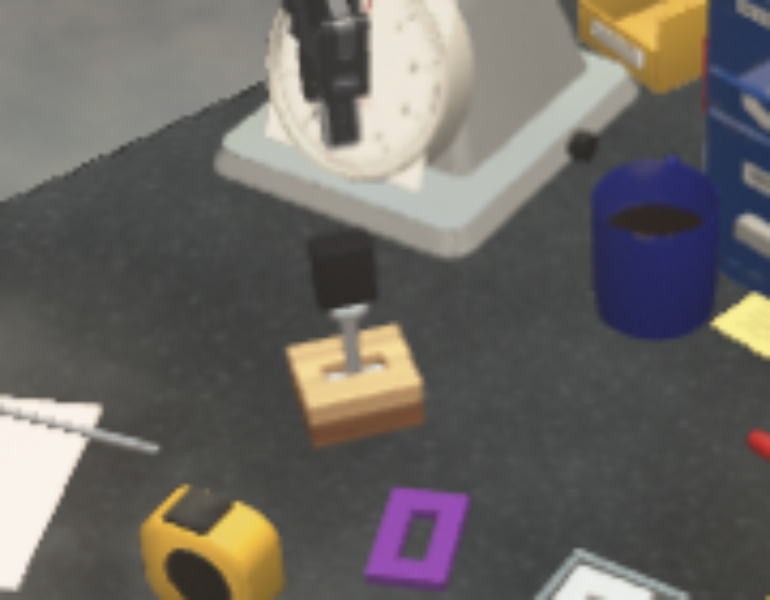

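Gripper hovers directly above the upright key (crop handle at 343,268; slot left-right at 355,370). Descending and closing.

Call:
{"op": "move_arm", "data": {
  "deltas": [
    {"fingers": 0,"dp": [0.06,0.06,3],"delta_rot": [0,0,0]},
    {"fingers": 0,"dp": [0,0,3],"delta_rot": [0,0,0]},
    {"fingers": 0,"dp": [0,0,3],"delta_rot": [0,0,0]},
    {"fingers": 0,"dp": [0,0,2],"delta_rot": [0,0,0]},
    {"fingers": 0,"dp": [0,0,1.2],"delta_rot": [0,0,0]},
    {"fingers": 0,"dp": [0,0,0],"delta_rot": [0,0,0]},
    {"fingers": 1,"dp": [0,0,0],"delta_rot": [0,0,0]},
    {"fingers": 1,"dp": [0,0,0],"delta_rot": [0,0,0]},
    {"fingers": 1,"dp": [0,0,0],"delta_rot": [0,0,0]},
    {"fingers": 1,"dp": [0,0,0],"delta_rot": [0,0,0]},
    {"fingers": 1,"dp": [0,0,0],"delta_rot": [0,0,0]},
    {"fingers": 1,"dp": [0,0,0],"delta_rot": [0,0,0]}
  ]
}}

```text
time: 4.68
ee_pos: [0.5375, 0.2292, 0.0917]
tool_rot: [0.001, 0.199, 0.98, 0.001]
force: [-1.5, 0.9, 6.4]
gripper_width: 0.225
grip_force: 62.1
```

Call:
{"op": "move_arm", "data": {
  "deltas": [
    {"fingers": 1,"dp": [0,0,-0.5],"delta_rot": [0,0,0]},
    {"fingers": 1,"dp": [0,0,-1],"delta_rot": [0,0,0]},
    {"fingers": 1,"dp": [0,0,-1.5],"delta_rot": [0,0,0]},
    {"fingers": 1,"dp": [0,0,-2],"delta_rot": [0,0,0]},
    {"fingers": 1,"dp": [0,0,-2],"delta_rot": [0,0,0]},
    {"fingers": 1,"dp": [0,0,-2],"delta_rot": [0,0,0]},
    {"fingers": 1,"dp": [0,0,0],"delta_rot": [0,0,0]},
    {"fingers": 1,"dp": [0,0,0],"delta_rot": [0,0,0]},
    {"fingers": 1,"dp": [0,0,0],"delta_rot": [0,0,0]}
  ]
}}

```text
time: 5.43
ee_pos: [0.5355, 0.2284, 0.1782]
tool_rot: [-0.001, 0.199, 0.98, -0.0]
force: [-0.2, -0.3, -2.5]
gripper_width: 0.227
grip_force: 61.1
```

```bash
python3 -c "
from h import *
s=st(); print(s['torque'])
p=read_camera('scene');q=read_camera('top')
for th in('key','key_collar'):
  for c in (p,q):
    print(th,[(np.round(o['centre'],4),round(o['conf'],2)) for o in place_of(th,c)[:2]])
u=proj(p,s['ee_pos'])[0].astype(int);print(u,proj(p,np.array(s['ee_pos'])-[0,0,.083]))
x,y=u
cv2.imwrite('pics/s3.png',cv2.resize(p['img'][y-50:y+70,x-80:x+80,::-1],(800,600),interpolation=2))
"
```

```text
t 5.43 p [0.5355 0.2284 0.1782] yaw 67.02 F [-0.2 -0.3 -2.5] w 0.227 g 61.1
[-0.02660226 -0.01041356  0.01794949]
key [(array([ 0.7482,  0.1844, -0.0009]), 0.59), (array([0.5326, 0.2308, 0.0888]), 0.48)]
key []
key_collar [(array([0.5348, 0.2302, 0.1643]), 0.58)]
key_collar []
[197 148] [[199.88265347 175.43629255]]
```

View pics/s3.png

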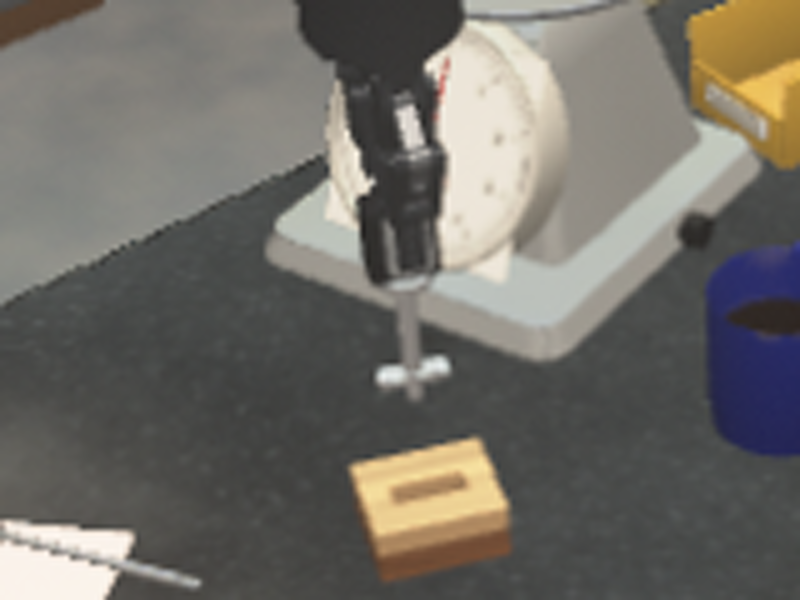

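Key is held upright (foot at crop 412,372; tip 415,398; predicted 414,387), stand empty. Going over the nest.

Call:
{"op": "move_arm", "data": {
  "deltas": [
    {"fingers": 1,"dp": [-0.4,-1.7,0],"delta_rot": [0,0,0]},
    {"fingers": 1,"dp": [-0.78,-3.29,0],"delta_rot": [0,0,0]},
    {"fingers": 1,"dp": [-0.78,-3.29,0],"delta_rot": [0,0,0]},
    {"fingers": 1,"dp": [-0.78,-3.29,0],"delta_rot": [0,0,0]},
    {"fingers": 1,"dp": [-0.78,-3.29,0],"delta_rot": [0,0,0]},
    {"fingers": 1,"dp": [-0.78,-3.29,0],"delta_rot": [0,0,0]},
    {"fingers": 1,"dp": [-0.78,-3.29,0],"delta_rot": [0,0,0]},
    {"fingers": 1,"dp": [-0.78,-3.29,0],"delta_rot": [0,0,0]},
    {"fingers": 1,"dp": [-0.35,-1.6,0],"delta_rot": [0,0,0]},
    {"fingers": 1,"dp": [0,0,0],"delta_rot": [0,0,-7]},
    {"fingers": 1,"dp": [0,0,0],"delta_rot": [0,0,-7]},
    {"fingers": 1,"dp": [0,0,0],"delta_rot": [0,0,-7]},
    {"fingers": 1,"dp": [0,0,0],"delta_rot": [0,0,-7]},
    {"fingers": 1,"dp": [0,0,0],"delta_rot": [0,0,-7]},
    {"fingers": 1,"dp": [0,0,0],"delta_rot": [0,0,-7]},
    {"fingers": 1,"dp": [0,0,2],"delta_rot": [0,0,0]},
    {"fingers": 1,"dp": [0,0,1],"delta_rot": [0,0,0]},
    {"fingers": 1,"dp": [0,0,0],"delta_rot": [0,0,0]},
    {"fingers": 1,"dp": [0,0,0],"delta_rot": [0,0,0]}
  ]
}}

```text
time: 7.32
ee_pos: [0.4897, -0.0378, 0.1482]
tool_rot: [-0.001, -0.165, 0.986, 0.001]
force: [-0.3, 0.6, -1.8]
gripper_width: 0.225
grip_force: 61.1
```

```bash
python3 -c "
from h import *
s=st(); d((.490,-.0397,.147),s)
p=read_camera('scene');q=read_camera('top')
o=[]
for c in (p,q):
    tip=np.array(s['ee_pos'])-[0,0,.086]
    u=proj(c,tip)[0];x,y=u.astype(int);print(u-[x-35,y-40],proj(c,(.490,-.0397,.049))[0]-[x-35,y-40])
    o.append(cv2.resize(c['img'][y-40:y+30,x-35:x+35,::-1],(400,400),interpolation=2))
cv2.imwrite('pics/s4.png',np.hstack(o))
"
```

```text
t 7.32 p [ 0.4897 -0.0378  0.1482] yaw 109.01 F [-0.3  0.6 -1.8] w 0.225 g 61.1
tool cm [ 0.03 -0.19  0.12]
[35.4885858  40.01418939] [36.23887494 44.40366689]
[35.29210645 40.16427872] [35.90361974 40.22185427]
```

View pics/s4.png

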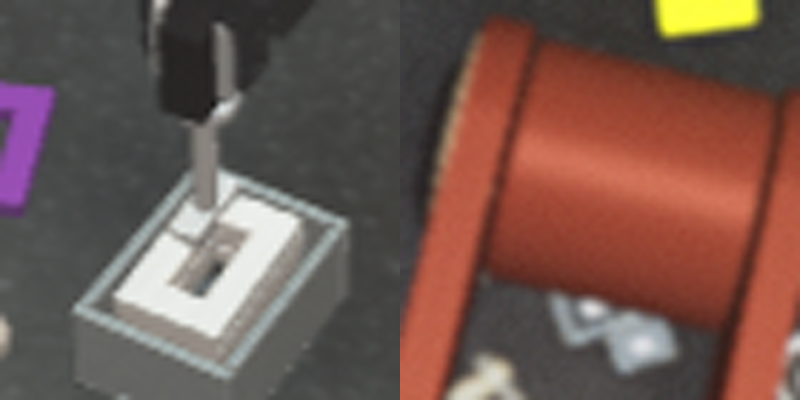

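The shank stands over the slot (scene crop 205,210, slot centre 205,265); the top camera is occluded by the arm. Lowering in small steps.

Call:
{"op": "move_arm", "data": {
  "deltas": [
    {"fingers": 1,"dp": [0,-0.1,0.6],"delta_rot": [0,0,0]},
    {"fingers": 1,"dp": [0,0,0.6],"delta_rot": [0,0,0]},
    {"fingers": 1,"dp": [0,0,0.4],"delta_rot": [0,0,0]},
    {"fingers": 1,"dp": [0,0,0.2],"delta_rot": [0,0,0]},
    {"fingers": 1,"dp": [0,0,0],"delta_rot": [0,0,0]},
    {"fingers": 1,"dp": [0,0,0],"delta_rot": [0,0,0]}
  ]
}}

```text
time: 7.92
ee_pos: [0.4908, -0.0389, 0.1311]
tool_rot: [-0.0, -0.165, 0.986, 0.0]
force: [0.0, 0.3, -1.1]
gripper_width: 0.226
grip_force: 61.1
```

Call:
{"op": "move_arm", "data": {
  "deltas": [
    {"fingers": 1,"dp": [0,0,0.3],"delta_rot": [0,0,0]},
    {"fingers": 1,"dp": [0,0,0.2],"delta_rot": [0,0,0]},
    {"fingers": 1,"dp": [0,0,0],"delta_rot": [0,0,0]}
  ]
}}

```text
time: 8.17
ee_pos: [0.4907, -0.0389, 0.1259]
tool_rot: [-0.0, -0.165, 0.986, 0.0]
force: [-0.2, 0.5, -1.9]
gripper_width: 0.229
grip_force: 61.1
```

Call:
{"op": "move_arm", "data": {
  "deltas": [
    {"fingers": 1,"dp": [0,0,0.3],"delta_rot": [0,0,0]},
    {"fingers": 1,"dp": [0,0,0.1],"delta_rot": [0,0,0]},
    {"fingers": 1,"dp": [0,0,0],"delta_rot": [0,0,0]}
  ]
}}

```text
time: 8.42
ee_pos: [0.4906, -0.0389, 0.1219]
tool_rot: [-0.0, -0.165, 0.986, 0.0]
force: [-0.0, -0.8, -1.8]
gripper_width: 0.23
grip_force: 61.1
```

Call:
{"op": "move_arm", "data": {
  "deltas": [
    {"fingers": 1,"dp": [0,0,0.2],"delta_rot": [0,0,0]},
    {"fingers": 1,"dp": [0,0,0.1],"delta_rot": [0,0,0]},
    {"fingers": 1,"dp": [0,0,0],"delta_rot": [0,0,0]}
  ]
}}

```text
time: 8.67
ee_pos: [0.4907, -0.0389, 0.1191]
tool_rot: [-0.0, -0.165, 0.986, 0.0]
force: [-1.2, -0.6, -1.3]
gripper_width: 0.224
grip_force: 61.1
```

Call:
{"op": "move_arm", "data": {
  "deltas": [
    {"fingers": 1,"dp": [0,0,0.2],"delta_rot": [0,0,0]},
    {"fingers": 1,"dp": [0,0,0.1],"delta_rot": [0,0,0]},
    {"fingers": 1,"dp": [0,0,0],"delta_rot": [0,0,0]}
  ]
}}

```text
time: 8.92
ee_pos: [0.4907, -0.0389, 0.116]
tool_rot: [-0.0, -0.165, 0.986, 0.0]
force: [0.4, 0.3, -2.4]
gripper_width: 0.225
grip_force: 61.1
```

Call:
{"op": "move_arm", "data": {
  "deltas": [
    {"fingers": 1,"dp": [0,0,0.2],"delta_rot": [0,0,0]},
    {"fingers": 1,"dp": [0,0,0.1],"delta_rot": [0,0,0]},
    {"fingers": 1,"dp": [0,0,0],"delta_rot": [0,0,0]}
  ]
}}

```text
time: 9.17
ee_pos: [0.4907, -0.0389, 0.113]
tool_rot: [-0.0, -0.165, 0.986, 0.0]
force: [0.1, -0.2, -1.8]
gripper_width: 0.226
grip_force: 61.1
```

Call:
{"op": "move_arm", "data": {
  "deltas": [
    {"fingers": 1,"dp": [0,0,0.2],"delta_rot": [0,0,0]},
    {"fingers": 1,"dp": [0,0,0.2],"delta_rot": [0,0,0]},
    {"fingers": 1,"dp": [0,0,0],"delta_rot": [0,0,0]}
  ]
}}

```text
time: 9.42
ee_pos: [0.4906, -0.0389, 0.1088]
tool_rot: [-0.0, -0.165, 0.986, 0.0]
force: [0.3, 0.2, -1.2]
gripper_width: 0.225
grip_force: 61.1
```

Call:
{"op": "move_arm", "data": {
  "deltas": [
    {"fingers": 1,"dp": [0,0,0.2],"delta_rot": [0,0,0]},
    {"fingers": 1,"dp": [0,0,0.1],"delta_rot": [0,0,0]},
    {"fingers": 1,"dp": [0,0,0],"delta_rot": [0,0,0]}
  ]
}}

```text
time: 9.67
ee_pos: [0.4907, -0.0389, 0.106]
tool_rot: [-0.0, -0.165, 0.986, 0.0]
force: [0.0, 0.3, -1.3]
gripper_width: 0.227
grip_force: 61.1
```

Call:
{"op": "move_arm", "data": {
  "deltas": [
    {"fingers": 1,"dp": [0,0,0.2],"delta_rot": [0,0,0]},
    {"fingers": 1,"dp": [0,0,0.1],"delta_rot": [0,0,0]},
    {"fingers": 1,"dp": [0,0,0],"delta_rot": [0,0,0]}
  ]
}}

```text
time: 9.92
ee_pos: [0.4907, -0.0389, 0.103]
tool_rot: [-0.0, -0.165, 0.986, 0.0]
force: [-0.7, -0.3, -2.2]
gripper_width: 0.226
grip_force: 61.1
```

Call:
{"op": "move_arm", "data": {
  "deltas": [
    {"fingers": 1,"dp": [0,0,0.2],"delta_rot": [0,0,0]},
    {"fingers": 1,"dp": [0,0,0],"delta_rot": [0,0,0]}
  ]
}}

```text
time: 10.08
ee_pos: [0.4912, -0.039, 0.1015]
tool_rot: [0.0, -0.165, 0.986, -0.0]
force: [-0.4, 1.0, 0.6]
gripper_width: 0.227
grip_force: 61.4
```

Call:
{"op": "move_arm", "data": {
  "deltas": [
    {"fingers": 1,"dp": [0,0,0.1],"delta_rot": [0,0,0]},
    {"fingers": 1,"dp": [0,0,0],"delta_rot": [0,0,0]}
  ]
}}

```text
time: 10.25
ee_pos: [0.4913, -0.039, 0.1009]
tool_rot: [0.0, -0.165, 0.986, -0.0]
force: [-0.6, 0.9, 3.0]
gripper_width: 0.227
grip_force: 61.7
```

Call:
{"op": "move_arm", "data": {
  "deltas": [
    {"fingers": 1,"dp": [0,0,0.1],"delta_rot": [0,0,0]},
    {"fingers": 1,"dp": [0,0,0],"delta_rot": [0,0,0]}
  ]
}}

```text
time: 10.42
ee_pos: [0.4914, -0.039, 0.1002]
tool_rot: [0.0, -0.165, 0.986, -0.0]
force: [-0.8, 0.5, 4.8]
gripper_width: 0.228
grip_force: 62.1
```

```bash
python3 -c "
from h import *
o=[]
for c in('scene','top'):
    p=read_camera(c); p['img']=cv2.imread(f'pics/{c}1.png')
    im=plane(p,(.489,-.040),.016,.03,400).astype(float)
    im=np.clip((im-20)*1.6,0,255).astype(np.uint8)
    cv2.circle(im,(200,200),2,(0,0,255),-1);cv2.circle(im,(200,200),37,(0,0,255),1);o.append(im)
cv2.imwrite('pics/hole.png',np.hstack(o))
"
```

```text
(no output)
```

View pics/hole.png

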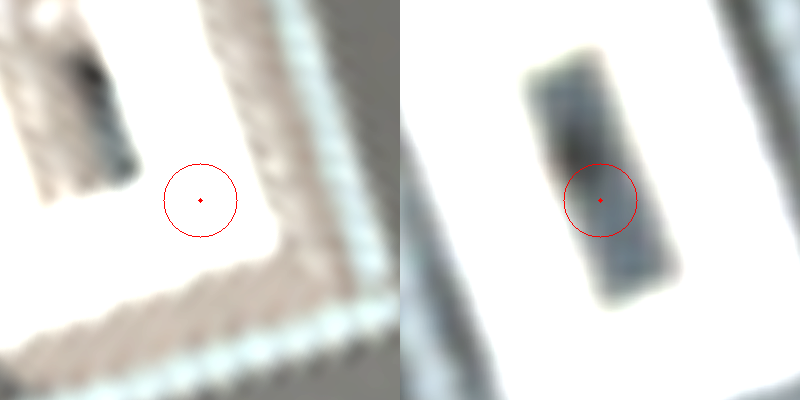

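The top view shows a dark spot (575,158) up-left of the nest centre mark (600,200): the hole lies about +x, +y. Sliding that way lightly.

Call:
{"op": "move_arm", "data": {
  "deltas": [
    {"fingers": 1,"dp": [-0.1,0.02,0],"delta_rot": [0,0,0]},
    {"fingers": 1,"dp": [-0.1,0.02,0],"delta_rot": [0,0,0]},
    {"fingers": 1,"dp": [0,0,0],"delta_rot": [0,0,0]}
  ]
}}

```text
time: 10.77
ee_pos: [0.4921, -0.0386, 0.0999]
tool_rot: [-0.001, -0.166, 0.986, -0.001]
force: [-3.8, -2.1, 6.4]
gripper_width: 0.224
grip_force: 62.1
```

Call:
{"op": "move_arm", "data": {
  "deltas": [
    {"fingers": 1,"dp": [-0.1,0.02,0],"delta_rot": [0,0,0]},
    {"fingers": 1,"dp": [0,0,0],"delta_rot": [0,0,0]}
  ]
}}

```text
time: 10.93
ee_pos: [0.4928, -0.0382, 0.0998]
tool_rot: [-0.002, -0.165, 0.986, -0.001]
force: [-4.6, -1.5, 6.4]
gripper_width: 0.228
grip_force: 62.1
```

Call:
{"op": "move_arm", "data": {
  "deltas": [
    {"fingers": 1,"dp": [-0.1,0.02,0],"delta_rot": [0,0,0]},
    {"fingers": 1,"dp": [0,0,0],"delta_rot": [0,0,0]}
  ]
}}

```text
time: 11.1
ee_pos: [0.4936, -0.0377, 0.0998]
tool_rot: [-0.002, -0.165, 0.986, -0.001]
force: [-5.0, -1.9, 5.8]
gripper_width: 0.225
grip_force: 62.1
```

Call:
{"op": "move_arm", "data": {
  "deltas": [
    {"fingers": 1,"dp": [-0.1,0.02,0],"delta_rot": [0,0,0]},
    {"fingers": 1,"dp": [0,0,0],"delta_rot": [0,0,0]}
  ]
}}

```text
time: 11.27
ee_pos: [0.4944, -0.0373, 0.0998]
tool_rot: [-0.002, -0.165, 0.986, -0.001]
force: [-5.0, -2.4, 6.5]
gripper_width: 0.224
grip_force: 62.2
```

Call:
{"op": "move_arm", "data": {
  "deltas": [
    {"fingers": 1,"dp": [-0.1,0.02,0],"delta_rot": [0,0,0]},
    {"fingers": 1,"dp": [0,0,0],"delta_rot": [0,0,0]}
  ]
}}

```text
time: 11.43
ee_pos: [0.4952, -0.0369, 0.0998]
tool_rot: [-0.002, -0.166, 0.986, -0.001]
force: [-4.9, -3.1, 6.6]
gripper_width: 0.226
grip_force: 62.2
```

Call:
{"op": "move_arm", "data": {
  "deltas": [
    {"fingers": 1,"dp": [-0.1,0.02,0],"delta_rot": [0,0,0]},
    {"fingers": 1,"dp": [0,0,0],"delta_rot": [0,0,0]}
  ]
}}

```text
time: 11.6
ee_pos: [0.496, -0.0364, 0.0998]
tool_rot: [-0.002, -0.165, 0.986, -0.001]
force: [-5.4, -3.2, 6.4]
gripper_width: 0.224
grip_force: 62.2
```

Call:
{"op": "move_arm", "data": {
  "deltas": [
    {"fingers": 1,"dp": [0,0.1,0],"delta_rot": [0,0,0]},
    {"fingers": 1,"dp": [0,0,0],"delta_rot": [0,0,0]}
  ],
  "newtons": 120
}}

```text
time: 11.77
ee_pos: [0.4961, -0.0358, 0.0999]
tool_rot: [-0.001, -0.166, 0.986, -0.002]
force: [-4.3, -2.9, 6.4]
gripper_width: 0.219
grip_force: 117.1
```

Call:
{"op": "move_arm", "data": {
  "deltas": [
    {"fingers": 1,"dp": [0,0.1,0],"delta_rot": [0,0,0]},
    {"fingers": 1,"dp": [0,0,0],"delta_rot": [0,0,0]}
  ]
}}

```text
time: 11.93
ee_pos: [0.4963, -0.0348, 0.1]
tool_rot: [-0.001, -0.165, 0.986, -0.002]
force: [-2.7, -2.6, 4.7]
gripper_width: 0.222
grip_force: 117.1
```

Call:
{"op": "move_arm", "data": {
  "deltas": [
    {"fingers": 1,"dp": [0,0.1,0],"delta_rot": [0,0,0]},
    {"fingers": 1,"dp": [0,0,0],"delta_rot": [0,0,0]}
  ]
}}

```text
time: 12.1
ee_pos: [0.4963, -0.0332, 0.0998]
tool_rot: [0.0, -0.165, 0.986, -0.001]
force: [-0.9, -1.0, -0.5]
gripper_width: 0.218
grip_force: 117.0
```

```bash
python3 -c "
from h import *
s=st();print(s['torque'])
c=read_camera('scene');u=proj(c,np.array(s['ee_pos'])-[0,0,.05])[0];x,y=u.astype(int)
cv2.imwrite('pics/s5.png',cv2.resize(c['img'][y-50:y+40,x-60:x+60,::-1],(800,600),interpolation=2))
tip=[proj(c,np.array(s['ee_pos'])-[0,0,h])[0] for h in(0,.05)];print([(t-[x-60,y-50])*6.67 for t in tip])
"
```

```text
t 12.1 p [ 0.4963 -0.0332  0.0998] yaw 109.03 F [-0.9 -1.  -0.5] w 0.218 g 117.0
[-0.24123177  0.40416583  0.03139407]
[array([401.00791752, 231.78039938]), array([402.97501876, 335.15131705])]
```

View pics/s5.png

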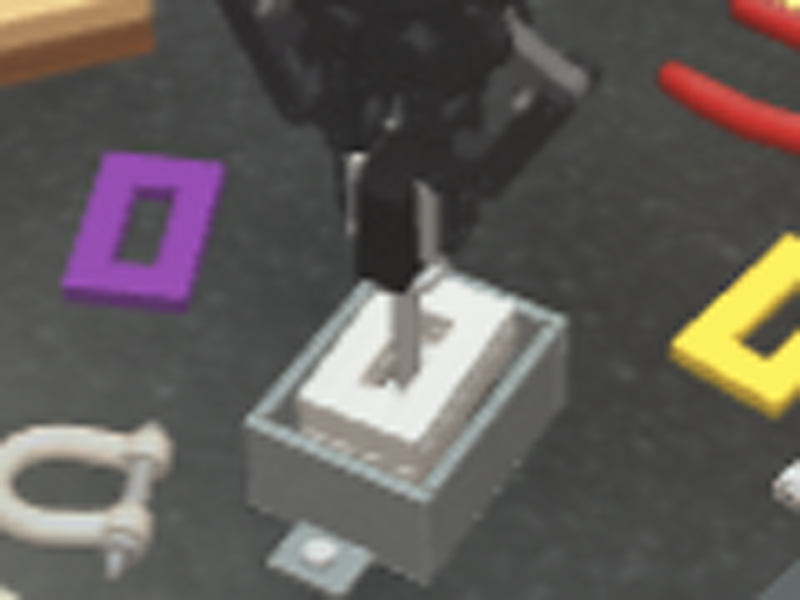

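The key stands upright in the slot at (405,350), plates pushed toward the far side; the vertical force just vanished, so the nose is likely in the hole. Lowering.

Call:
{"op": "move_arm", "data": {
  "deltas": [
    {"fingers": 1,"dp": [0,0,0.2],"delta_rot": [0,0,0]},
    {"fingers": 1,"dp": [0,0,0],"delta_rot": [0,0,0]}
  ]
}}

```text
time: 12.32
ee_pos: [0.4959, -0.0322, 0.0965]
tool_rot: [-0.0, -0.165, 0.986, 0.0]
force: [0.6, -1.5, -0.4]
gripper_width: 0.221
grip_force: 117.1
```

Call:
{"op": "move_arm", "data": {
  "deltas": [
    {"fingers": 1,"dp": [0,0,0.15],"delta_rot": [0,0,0]},
    {"fingers": 1,"dp": [0,0,0],"delta_rot": [0,0,0]}
  ]
}}

```text
time: 12.48
ee_pos: [0.4958, -0.0321, 0.0951]
tool_rot: [-0.0, -0.165, 0.986, 0.0]
force: [-0.3, -0.6, -2.1]
gripper_width: 0.218
grip_force: 117.1
```

Call:
{"op": "move_arm", "data": {
  "deltas": [
    {"fingers": 1,"dp": [0,0,0.15],"delta_rot": [0,0,0]},
    {"fingers": 1,"dp": [0,0,0.1],"delta_rot": [0,0,0]},
    {"fingers": 1,"dp": [0,0,0],"delta_rot": [0,0,0]}
  ]
}}

```text
time: 12.73
ee_pos: [0.4957, -0.032, 0.0927]
tool_rot: [-0.0, -0.165, 0.986, 0.001]
force: [-1.4, -0.8, -0.4]
gripper_width: 0.217
grip_force: 117.1
```

Call:
{"op": "move_arm", "data": {
  "deltas": [
    {"fingers": 1,"dp": [0,0,0.15],"delta_rot": [0,0,0]},
    {"fingers": 1,"dp": [0,0,0.1],"delta_rot": [0,0,0]},
    {"fingers": 1,"dp": [0,0,0],"delta_rot": [0,0,0]}
  ]
}}

```text
time: 12.98
ee_pos: [0.4958, -0.0323, 0.0905]
tool_rot: [-0.0, -0.165, 0.986, 0.0]
force: [-0.1, -0.1, -1.1]
gripper_width: 0.22
grip_force: 117.1
```

Call:
{"op": "move_arm", "data": {
  "deltas": [
    {"fingers": 1,"dp": [0,0,0.1],"delta_rot": [0,0,0]},
    {"fingers": 1,"dp": [0,0,0],"delta_rot": [0,0,0]}
  ]
}}

```text
time: 13.15
ee_pos: [0.4961, -0.0324, 0.0899]
tool_rot: [-0.0, -0.165, 0.986, 0.0]
force: [-1.6, 1.0, 0.1]
gripper_width: 0.218
grip_force: 117.2
```

Call:
{"op": "move_arm", "data": {
  "deltas": [
    {"fingers": 1,"dp": [0,0,-0.1],"delta_rot": [0,0,0]},
    {"fingers": 1,"dp": [0,0,0],"delta_rot": [0,0,5]},
    {"fingers": 1,"dp": [0,0,0],"delta_rot": [0,0,5]},
    {"fingers": 1,"dp": [0,0,0],"delta_rot": [0,0,5]},
    {"fingers": 1,"dp": [0,0,0],"delta_rot": [0,0,5]},
    {"fingers": 1,"dp": [0,0,0],"delta_rot": [0,0,0]}
  ]
}}

```text
time: 13.65
ee_pos: [0.4961, -0.0325, 0.0909]
tool_rot: [0.0, 0.009, 1.0, 0.0]
force: [0.8, -0.2, -1.6]
gripper_width: 0.218
grip_force: 117.1
```

Call:
{"op": "move_arm", "data": {
  "deltas": [
    {"fingers": 1,"dp": [0,0,0],"delta_rot": [0,0,5]},
    {"fingers": 1,"dp": [0,0,0],"delta_rot": [0,0,5]},
    {"fingers": 1,"dp": [0,0,0],"delta_rot": [0,0,5]},
    {"fingers": 1,"dp": [0,0,0],"delta_rot": [0,0,5]},
    {"fingers": 1,"dp": [0,0,0],"delta_rot": [0,0,0]}
  ]
}}

```text
time: 14.07
ee_pos: [0.4959, -0.0326, 0.0908]
tool_rot: [-0.0, 0.182, 0.983, -0.0]
force: [-0.9, -1.8, -0.9]
gripper_width: 0.216
grip_force: 117.1
```

Call:
{"op": "move_arm", "data": {
  "deltas": [
    {"fingers": 1,"dp": [0,0,0],"delta_rot": [0,0,5]},
    {"fingers": 1,"dp": [0,0,0],"delta_rot": [0,0,5]},
    {"fingers": 1,"dp": [0,0,0],"delta_rot": [0,0,5]},
    {"fingers": 1,"dp": [0,0,0],"delta_rot": [0,0,5]},
    {"fingers": 1,"dp": [0,0,0],"delta_rot": [0,0,5]},
    {"fingers": 1,"dp": [0,0,0],"delta_rot": [0,0,0]}
  ]
}}

```text
time: 14.57
ee_pos: [0.4954, -0.033, 0.0906]
tool_rot: [-0.001, 0.389, 0.921, -0.001]
force: [-2.2, -1.9, -1.4]
gripper_width: 0.217
grip_force: 117.1
```

Call:
{"op": "move_arm", "data": {
  "deltas": [
    {"fingers": 1,"dp": [0,0,0],"delta_rot": [0,0,5]},
    {"fingers": 1,"dp": [0,0,0],"delta_rot": [0,0,5]},
    {"fingers": 1,"dp": [0,0,0],"delta_rot": [0,0,5]},
    {"fingers": 1,"dp": [0,0,0],"delta_rot": [0,0,5]},
    {"fingers": 1,"dp": [0,0,0],"delta_rot": [0,0,5]},
    {"fingers": 1,"dp": [0,0,0],"delta_rot": [0,0,0]}
  ]
}}

```text
time: 15.07
ee_pos: [0.4948, -0.0333, 0.0904]
tool_rot: [-0.001, 0.579, 0.815, -0.002]
force: [-3.5, -3.2, -0.5]
gripper_width: 0.219
grip_force: 117.1
```

Call:
{"op": "move_arm", "data": {
  "deltas": [
    {"fingers": 1,"dp": [-0.03,-0.12,0],"delta_rot": [0,0,0]},
    {"fingers": 1,"dp": [0,0,-0.2],"delta_rot": [0,0,0]},
    {"fingers": 1,"dp": [0,0,-0.2],"delta_rot": [0,0,0]},
    {"fingers": 1,"dp": [0,0,-0.2],"delta_rot": [0,0,0]},
    {"fingers": 1,"dp": [0,0,0],"delta_rot": [0,0,0]}
  ]
}}

```text
time: 15.48
ee_pos: [0.4946, -0.0334, 0.0968]
tool_rot: [-0.0, 0.58, 0.815, -0.001]
force: [-2.9, -2.9, -3.7]
gripper_width: 0.217
grip_force: 117.3
```

Call:
{"op": "move_arm", "data": {
  "deltas": [
    {"fingers": 1,"dp": [0,0,-0.4],"delta_rot": [0,0,0]},
    {"fingers": 1,"dp": [0,0,-0.4],"delta_rot": [0,0,0]},
    {"fingers": 1,"dp": [0,0,-0.4],"delta_rot": [0,0,0]},
    {"fingers": 1,"dp": [0,0,-0.4],"delta_rot": [0,0,0]},
    {"fingers": 1,"dp": [0,0,0],"delta_rot": [0,0,0]}
  ]
}}

```text
time: 15.9
ee_pos: [0.4965, -0.033, 0.1149]
tool_rot: [0.002, 0.58, 0.814, 0.001]
force: [-0.6, -0.3, -2.5]
gripper_width: 0.217
grip_force: 117.8
```

Call:
{"op": "move_arm", "data": {
  "deltas": [
    {"fingers": 1,"dp": [0,0,-0.8],"delta_rot": [0,0,0]},
    {"fingers": 1,"dp": [0,0,-0.8],"delta_rot": [0,0,0]},
    {"fingers": 1,"dp": [0,0,-0.8],"delta_rot": [0,0,0]},
    {"fingers": 1,"dp": [0,0,-0.8],"delta_rot": [0,0,0]},
    {"fingers": 1,"dp": [0,0,-0.8],"delta_rot": [0,0,0]},
    {"fingers": 1,"dp": [0,0,-0.8],"delta_rot": [0,0,0]},
    {"fingers": 1,"dp": [0,0,-0.7],"delta_rot": [0,0,0]},
    {"fingers": 1,"dp": [0,0,0],"delta_rot": [0,0,0]},
    {"fingers": 1,"dp": [0,0,0],"delta_rot": [0,0,0]}
  ]
}}

```text
time: 16.65
ee_pos: [0.4954, -0.0332, 0.1685]
tool_rot: [0.001, 0.581, 0.814, 0.0]
force: [0.7, 0.2, -3.5]
gripper_width: 0.218
grip_force: 117.7
```

```bash
python3 -c "
from h import *
s=st();d((.446,-.2155,.17),s)
for c in(read_camera('scene'),):
  for th in('key','plate_3','key_collar','rack_fork'): print(th,[(np.round(o['centre'],4),round(o['conf'],2)) for o in place_of(th,c)[:4]])
"
```

```text
t 16.65 p [ 0.4954 -0.0332  0.1685] yaw 19.02 F [ 0.7  0.2 -3.5] w 0.218 g 117.7
tool cm [-15.62 -10.61  -0.15]
key [(array([ 0.4949, -0.0302,  0.0786]), 0.76)]
plate_3 [(array([ 0.3884, -0.2817, -0.0023]), 0.95), (array([ 0.4892,  0.1051, -0.0006]), 0.9), (array([ 0.6265, -0.0866,  0.0017]), 0.82), (array([ 0.4972, -0.0326,  0.1159]), 0.59)]
key_collar [(array([ 0.4941, -0.0298,  0.1534]), 0.48)]
rack_fork [(array([ 0.532 , -0.2081,  0.1031]), 0.73), (array([ 0.4889, -0.0381, -0.0016]), 0.45)]
```

Call:
{"op": "move_arm", "data": {
  "deltas": [
    {"fingers": 1,"dp": [-1.1,-0.75,0],"delta_rot": [0,0,0]},
    {"fingers": 1,"dp": [-2.2,-1.5,0],"delta_rot": [0,0,0]},
    {"fingers": 1,"dp": [-2.2,-1.5,0],"delta_rot": [0,0,0]},
    {"fingers": 1,"dp": [-2.2,-1.5,0],"delta_rot": [0,0,0]},
    {"fingers": 1,"dp": [-2.2,-1.5,0],"delta_rot": [0,0,0]},
    {"fingers": 1,"dp": [-2.2,-1.5,0],"delta_rot": [0,0,0]},
    {"fingers": 1,"dp": [-2.2,-1.5,0],"delta_rot": [0,0,0]},
    {"fingers": 1,"dp": [-1.3,-0.86,0],"delta_rot": [0,0,0]},
    {"fingers": 1,"dp": [0,0,0],"delta_rot": [0,0,5]},
    {"fingers": 1,"dp": [0,0,1],"delta_rot": [0,0,5]},
    {"fingers": 1,"dp": [0,0,1],"delta_rot": [0,0,4]},
    {"fingers": 1,"dp": [0,0,1],"delta_rot": [0,0,0]},
    {"fingers": 1,"dp": [0,0,0.85],"delta_rot": [0,0,0]},
    {"fingers": 1,"dp": [0,0,0],"delta_rot": [0,0,0]},
    {"fingers": 1,"dp": [0,0,0],"delta_rot": [0,0,0]}
  ]
}}

```text
time: 18.15
ee_pos: [0.4451, -0.2148, 0.1284]
tool_rot: [-0.001, 0.675, 0.738, -0.0]
force: [-0.4, 0.1, -2.4]
gripper_width: 0.219
grip_force: 117.6
```

```bash
python3 -c "
from h import *
s=st();d((.531,-.208,.13),s)
c=read_camera('scene')
for th in('key_collar','rack_fork'): print(th,[(np.round(o['centre'],4),round(o['conf'],2)) for o in place_of(th,c)[:2]])
u=proj(c,[.49,-.21,.1])[0];x,y=u.astype(int)
im=cv2.resize(c['img'][y-60:y+60,x-80:x+80,::-1],(800,600),interpolation=2)
P=np.array(s['ee_pos'])
def dot(X,col):
    a=((proj(c,X)[0]-[x-80,y-60]+.5)*5).astype(int);cv2.circle(im,tuple(int(v) for v in a),3,col,-1);print(a)
dot(P-[0,0,.014],(0,0,255));dot(P-[0,0,.086],(0,0,255));dot([.531,-.208,.105],(0,255,0))
dot(np.array([.531,-.208,.105])-.03*np.array([np.cos(.087),np.sin(.087),0]),(0,255,0))
cv2.imwrite('pics/s6.png',im)
"
```

```text
t 18.15 p [ 0.4451 -0.2148  0.1284] yaw 5.09 F [-0.4  0.1 -2.4] w 0.219 g 117.6
tool cm [-0.09  8.61 -0.17]
key_collar [(array([ 0.4467, -0.2124,  0.1172]), 0.69), (array([ 0.3785,  0.1373, -0.0021]), 0.47)]
rack_fork [(array([ 0.5312, -0.2044,  0.1051]), 0.87)]
[334 349]
[327 458]
[470 244]
[424 285]
```

View pics/s6.png

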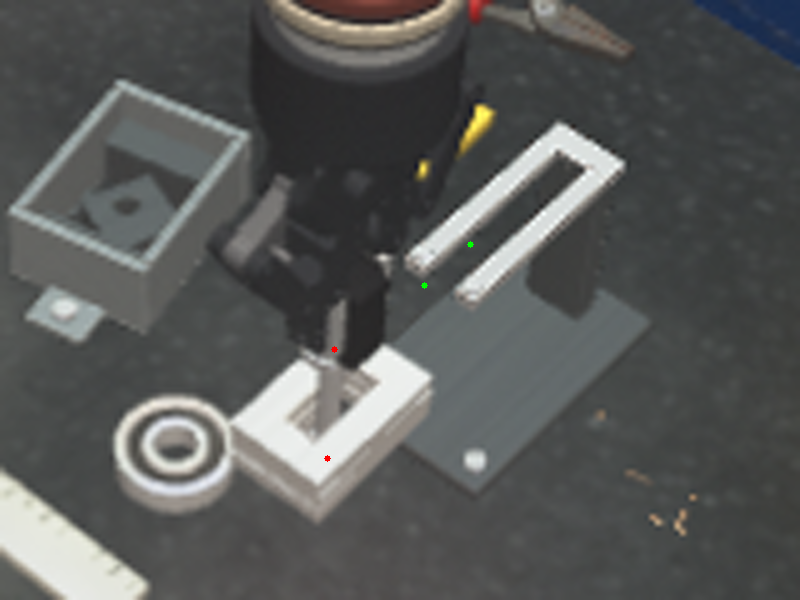

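The picture shows all three plates on the key (shank 329,390), nest empty, and the fork's gap axis running from (444,277) to (575,160), about 3 mm to the -y side of my estimate (green). Correcting and entering.

Call:
{"op": "move_arm", "data": {
  "deltas": [
    {"fingers": 1,"dp": [-0.4,0,0],"delta_rot": [0,0,0]},
    {"fingers": 1,"dp": [0,1,0],"delta_rot": [0,0,0]},
    {"fingers": 1,"dp": [0,1,0],"delta_rot": [0,0,0]},
    {"fingers": 1,"dp": [0,1,0],"delta_rot": [0,0,0]},
    {"fingers": 1,"dp": [0,1,0],"delta_rot": [0,0,0]},
    {"fingers": 1,"dp": [0,0.8,0],"delta_rot": [0,0,0]},
    {"fingers": 1,"dp": [0,0,0],"delta_rot": [0,0,0]},
    {"fingers": 1,"dp": [0,0,0],"delta_rot": [0,0,0]}
  ]
}}

```text
time: 18.97
ee_pos: [0.4942, -0.2148, 0.1292]
tool_rot: [-0.0, 0.675, 0.738, -0.0]
force: [-0.1, 0.3, -2.8]
gripper_width: 0.218
grip_force: 117.8
```

```bash
python3 -c "
from h import *
s=st();d((.531,-.2113,.13),s)
c=read_camera('scene');k=[]
for z in(.105,.095):
  im=plane(c,(.50,-.211),z,.05,500); k.append(im)
cv2.imwrite('pics/s7a.png',cv2.resize(np.hstack(k)[...,::-1],(800,400)))
for th in('key_collar','rack_fork'): print(th,[(np.round(o['centre'],4),round(o['conf'],2)) for o in place_of(th,c)[:2]])
# bright runs across the arms (fork plane) and the shank
im=k[0].mean(-1)
for dx in(.515,.520,.525,.530,.54):
    r=int(round((.55-dx)/(.1/499)));
    if 0<=r<500:
        b=im[r]>150; e=np.flatnonzero(np.diff(b.astype(int))); print(dx,[round(-.211+.05-v*.1/499,4) for v in e])
"
```

```text
t 18.97 p [ 0.4942 -0.2148  0.1292] yaw 5.08 F [-0.1  0.3 -2.8] w 0.218 g 117.8
tool cm [ 0.02  3.7  -0.09]
key_collar [(array([ 0.4949, -0.2149,  0.1152]), 0.79)]
rack_fork [(array([ 0.5315, -0.2036,  0.1046]), 0.74)]
0.515 [np.float64(-0.2217), np.float64(-0.2307), np.float64(-0.2309), np.float64(-0.2474)]
0.52 [np.float64(-0.2195), np.float64(-0.2297)]
0.525 [np.float64(-0.2189), np.float64(-0.2291)]
0.53 [np.float64(-0.2183), np.float64(-0.2287)]
0.54 [np.float64(-0.2175), np.float64(-0.2281)]
```

Call:
{"op": "move_arm", "data": {
  "deltas": [
    {"fingers": 1,"dp": [-0.04,0.6,0],"delta_rot": [0,0,0]},
    {"fingers": 1,"dp": [0,0.6,0],"delta_rot": [0,0,0]},
    {"fingers": 1,"dp": [0,0,0],"delta_rot": [0,0,0]}
  ]
}}

```text
time: 19.37
ee_pos: [0.5068, -0.2145, 0.1297]
tool_rot: [0.001, 0.675, 0.737, 0.0]
force: [0.4, 0.2, -3.3]
gripper_width: 0.218
grip_force: 118.0
```

Call:
{"op": "move_arm", "data": {
  "deltas": [
    {"fingers": 1,"dp": [0,0.6,0],"delta_rot": [0,0,0]},
    {"fingers": 1,"dp": [0,0.6,0],"delta_rot": [0,0,0]},
    {"fingers": 1,"dp": [0,0,0],"delta_rot": [0,0,0]}
  ]
}}

```text
time: 19.62
ee_pos: [0.5188, -0.2133, 0.1296]
tool_rot: [0.0, 0.675, 0.738, 0.0]
force: [-0.5, 0.1, -2.4]
gripper_width: 0.214
grip_force: 117.8
```

Call:
{"op": "move_arm", "data": {
  "deltas": [
    {"fingers": 1,"dp": [0,0.6,0],"delta_rot": [0,0,0]},
    {"fingers": 1,"dp": [0,0.7,0],"delta_rot": [0,0,0]},
    {"fingers": 1,"dp": [0,0,0],"delta_rot": [0,0,0]}
  ]
}}

```text
time: 19.87
ee_pos: [0.5319, -0.2121, 0.1296]
tool_rot: [0.0, 0.675, 0.738, 0.0]
force: [-0.2, -0.3, -2.8]
gripper_width: 0.217
grip_force: 117.9
```

Call:
{"op": "move_arm", "data": {
  "deltas": [
    {"fingers": 1,"dp": [0,0,0.4],"delta_rot": [0,0,0]},
    {"fingers": 1,"dp": [0,0,0.3],"delta_rot": [0,0,0]},
    {"fingers": 1,"dp": [0,0,0],"delta_rot": [0,0,0]}
  ]
}}

```text
time: 20.12
ee_pos: [0.5298, -0.2118, 0.1211]
tool_rot: [-0.001, 0.675, 0.737, -0.0]
force: [-0.7, -0.3, -2.7]
gripper_width: 0.22
grip_force: 117.9
```

Call:
{"op": "move_arm", "data": {
  "deltas": [
    {"fingers": 1,"dp": [0,0,0.2],"delta_rot": [0,0,0]},
    {"fingers": 1,"dp": [0,0,0],"delta_rot": [0,0,0]}
  ]
}}

```text
time: 20.28
ee_pos: [0.5302, -0.212, 0.1198]
tool_rot: [-0.0, 0.675, 0.737, -0.0]
force: [-0.4, -0.6, -3.2]
gripper_width: 0.218
grip_force: 117.9
```

Call:
{"op": "move_arm", "data": {
  "deltas": [
    {"fingers": 1,"dp": [0,0,0.1],"delta_rot": [0,0,0]},
    {"fingers": 1,"dp": [0,0,0],"delta_rot": [0,0,0]}
  ]
}}

```text
time: 20.45
ee_pos: [0.5305, -0.2122, 0.1193]
tool_rot: [-0.0, 0.675, 0.737, -0.0]
force: [-0.4, 0.3, -2.8]
gripper_width: 0.218
grip_force: 117.8
```

Call:
{"op": "move_arm", "data": {
  "deltas": [
    {"fingers": 1,"dp": [0,0,0.1],"delta_rot": [0,0,0]},
    {"fingers": 1,"dp": [0,0,0],"delta_rot": [0,0,0]}
  ]
}}

```text
time: 20.62
ee_pos: [0.5308, -0.2123, 0.1189]
tool_rot: [0.0, 0.675, 0.737, 0.0]
force: [-1.5, 1.0, -0.4]
gripper_width: 0.218
grip_force: 118.4
```

Call:
{"op": "move_arm", "data": {
  "deltas": [
    {"fingers": 1,"dp": [0,0,0.1],"delta_rot": [0,0,0]},
    {"fingers": 1,"dp": [0,0,0],"delta_rot": [0,0,0]}
  ]
}}

```text
time: 20.78
ee_pos: [0.5309, -0.2123, 0.1188]
tool_rot: [0.0, 0.675, 0.737, -0.0]
force: [-3.6, 2.2, 4.4]
gripper_width: 0.216
grip_force: 119.0
```

Call:
{"op": "move_arm", "data": {
  "deltas": [
    {"fingers": 1,"dp": [0,0,-0.12],"delta_rot": [0,0,0]},
    {"fingers": 1,"dp": [0,0,0],"delta_rot": [0,0,0]},
    {"fingers": 0.4,"dp": [0,0,0],"delta_rot": [0,0,0]},
    {"fingers": 0.2,"dp": [0,0,0],"delta_rot": [0,0,0]},
    {"fingers": 0.1,"dp": [0,0,0],"delta_rot": [0,0,0]},
    {"fingers": 0.1,"dp": [0,0,0],"delta_rot": [0,0,0]},
    {"fingers": 0.1,"dp": [0,0,0],"delta_rot": [0,0,0]}
  ],
  "newtons": 40
}}

```text
time: 21.37
ee_pos: [0.5308, -0.2122, 0.1187]
tool_rot: [0.0, 0.675, 0.737, 0.0]
force: [0.8, 0.3, 0.2]
gripper_width: 0.449
grip_force: 0.0
```

```bash
python3 -c "
from h import *
s=st();c=read_camera('scene')
for th in('key','key_collar','plate_3'): print(th,[(np.round(o['centre'],4),round(o['conf'],2)) for o in place_of(th,c)[:4]])
"
```

```text
t 21.37 p [ 0.5308 -0.2122  0.1187] yaw 5.03 F [0.8 0.3 0.2] w 0.449 g 0.0
key [(array([ 0.5313, -0.2058,  0.0312]), 0.52)]
key_collar [(array([ 0.5303, -0.2095,  0.1043]), 0.76)]
plate_3 [(array([ 0.5324, -0.2092,  0.0664]), 0.76), (array([ 0.3863, -0.277 ,  0.001 ]), 0.73), (array([ 0.4891,  0.1052, -0.0007]), 0.68), (array([ 0.5266, -0.2101,  0.0592]), 0.51)]
```

Collar at z 0.104, hanging. Retreating straight up and checking.

Call:
{"op": "move_arm", "data": {
  "deltas": [
    {"fingers": 0.1,"dp": [0,0,-0.5],"delta_rot": [0,0,0]},
    {"fingers": 0.1,"dp": [0,0,-1],"delta_rot": [0,0,0]},
    {"fingers": 0.1,"dp": [0,0,-2],"delta_rot": [0,0,0]},
    {"fingers": 0.1,"dp": [0,0,-2],"delta_rot": [0,0,0]},
    {"fingers": 0.1,"dp": [0,0,-2],"delta_rot": [0,0,0]},
    {"fingers": 0.1,"dp": [0,0,-2],"delta_rot": [0,0,0]},
    {"fingers": 0.1,"dp": [0,0,-2],"delta_rot": [0,0,0]},
    {"fingers": 0.1,"dp": [0,0,0],"delta_rot": [0,0,0]},
    {"fingers": 0.1,"dp": [0,0,0],"delta_rot": [0,0,0]}
  ]
}}

```text
time: 22.32
ee_pos: [0.5316, -0.2126, 0.2361]
tool_rot: [0.002, 0.675, 0.737, 0.0]
force: [0.0, -0.3, -0.0]
gripper_width: 0.451
grip_force: 0.0
```

```bash
python3 -c "
from h import *
s=st();c=read_camera('scene')
u=proj(c,[.53,-.21,.1])[0];x,y=u.astype(int)
cv2.imwrite('pics/s8.png',cv2.resize(c['img'][y-60:y+60,x-80:x+80,::-1],(800,600),interpolation=2))
"
```

```text
t 22.32 p [ 0.5316 -0.2126  0.2361] yaw 5.03 F [ 0.  -0.3 -0. ] w 0.451 g 0.0
```

View pics/s8.png

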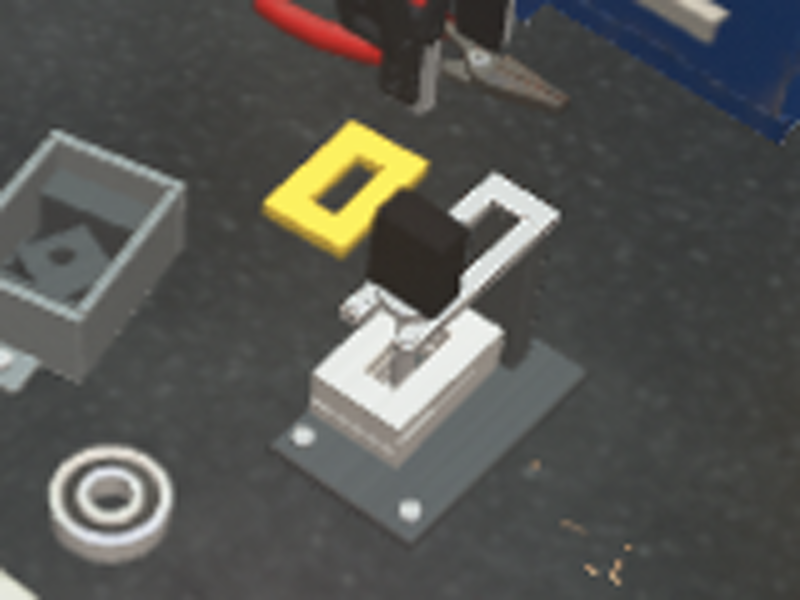

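The key hangs upright in the fork (handle 418,250) with all three plates on it (405,385). The gripper is clear, and the bearing (110,500) hasn't moved.

```bash
python3 -c "
from cell import *
print(finish_job())"
```

```text
the job is handed in; nothing more can be done
None
```

The job is handed in: the key hangs by its collar in the rack's fork with all three plates on it and the gripper clear. It took about 22 s, the wrist readings I saw while pressing stayed below about 10 N, and the mug, tape measure and bearing were not touched.

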